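# Find the socket that fits the clamp nut

## Task

Find the one of the three sockets on the wooden board that fits the hex nut on the strap clamp, trying them on it as needed: the right one is the smallest that goes all the way down over the nut. Finish with that socket fully home and upright on the nut and still gripped in the fingers, ready to turn: do not let go of it. Leave the two other sockets standing upright, open end down, on the board or on the bench, and do not knock the other things about.

Things in the scene. Friction and masses are not known exactly. Their poses are not given: they have to be found in the camera images.
- socket_small_mid (a point): Centre, half-way up (40 above its open end), of the small steel socket, loose, 80 tall, standing open end down on the board in any of the three places. Grip it by its adapter, a dark round sleeve 26 across, 45 to 80 above the open end. The socket below it is 32 across outside, with a hexagonal opening 20.5 across flats, 30 deep. z up its axis, x square to a flat of the opening.
- socket_small: The same small socket, 0.1 to 0.35 kg; its origin is at the centre of its open end (40 below its mid point), same axes.
- socket_medium_mid (a point): Centre, half-way up (40 above its open end), of the medium steel socket, loose, 80 tall, standing open end down on the board in any of the three places. Grip it by its adapter, a dark round sleeve 26 across, 45 to 80 above the open end. The socket below it is 39 across outside, with a hexagonal opening 26.5 across flats, 30 deep. z up its axis, x square to a flat of the opening.
- socket_medium: The same medium socket, 0.1 to 0.35 kg; its origin is at the centre of its open end (40 below its mid point), same axes.
- socket_large_mid (a point): Centre, half-way up (40 above its open end), of the large steel socket, loose, 80 tall, standing open end down on the board in any of the three places. Grip it by its adapter, a dark round sleeve 26 across, 45 to 80 above the open end. The socket below it is 46 across outside, with a hexagonal opening 32.5 across flats, 30 deep. z up its axis, x square to a flat of the opening.
- socket_large: The same large socket, 0.1 to 0.35 kg; its origin is at the centre of its open end (40 below its mid point), same axes.
- nut_a_seat (a point): One of three fixed steel hex nuts: 18, 24 and 30 across flats, which is which is not told. Point on its axis, on top of its washer (50 across), where the rim of a seated socket rests; z up, x square to a flat. Nut 14 high with bevelled top edge; its stud ends 22 above the point. One nut (varies) is on the clamp, the one to work on; the others are spares on the pine block.
- nut_b_seat (a point): One of three fixed steel hex nuts: 18, 24 and 30 across flats, which is which is not told. Point on its axis, on top of its washer (50 across), where the rim of a seated socket rests; z up, x square to a flat. Nut 14 high with bevelled top edge; its stud ends 22 above the point. One nut (varies) is on the clamp, the one to work on; the others are spares on the pine block.
- nut_c_seat (a point): One of three fixed steel hex nuts: 18, 24 and 30 across flats, which is which is not told. Point on its axis, on top of its washer (50 across), where the rim of a seated socket rests; z up, x square to a flat. Nut 14 high with bevelled top edge; its stud ends 22 above the point. One nut (varies) is on the clamp, the one to work on; the others are spares on the pine block.
- clamp_top (a point): Middle of the strap clamp's top, under the 4 thick washer of the nut to work on, 48 above the bench. Fixed; base plate 220 x 110, strap 185 (x) x 54. The nut never turns. Each socket suits one nut size, with 1.25 of room all round. Too small a socket stops on the nut's top, 14 too high; too large a one drops over it but turns freely.
- board: Fixed wooden board 100 (x) x 270 (y) x 12 high on which the sockets stand in a row along its y, 85 apart; origin at the centre of its underside, on the bench. It has no rim.
- spares: Fixed pine block 150 (x) x 64 x 48 high, between clamp and board, with the two spare nuts on it; origin at the centre of its underside.
- screwdriver_mid (a point): Bystander, to be left alone: screwdriver lying on the bench, about 200 long, 30 thick. A point at about its middle height; loose.
- hammer_mid (a point): Bystander, to be left alone: hammer lying at the side of the bench, about 280 long, head 100 wide. A point at about its middle height; loose.
- offcut_mid (a point): Bystander, to be left alone: pine offcut 70 x 50 x 35. A point at about its middle height; loose.
- glue_mid (a point): Bystander, to be left alone: white glue bottle, 54 across, 150 tall. A point at about its middle height; loose.
- tin_mid (a point): Bystander, to be left alone: plain tin, 68 across, 70 tall. A point at about its middle height; loose.
- tape_mid (a point): Bystander, to be left alone: black tape measure, 65 x 35 x 60. A point at about its middle height; loose.
Mind the look-alikes: they are no part of the job. What is shaped like the part that bears clamp_top but blue is not meant. Leave any orange or yellow look-alike of the socket_large alone.

How it is judged:
By the outcome, as a careful person would: the job done as asked, in the order asked, and still so for the second after the job is handed in, while the arm keeps its last pose, push and grip.
It also fails if it takes over 72 s, if anything falls off the work surface, if the arm or the gripper's body presses on something with over 40 N, if the wrist force passes 120 N, or if a joint passes its speed limit or range.

## Robot

A 7-joint arm with a two-finger parallel gripper is mounted at the origin on the work surface. World frame = base frame: x ahead of the robot, y to its left, z up, the work surface at z = 0. Lengths are in m, angles in degrees, forces in N, time in s.
With the tool pointing down it reaches from about 0.425 to 0.875 m from the base axis. Payload 4.7 kg.
Tool frame: the origin (TCP) lies at the centre of the arm's flange, where the gripper is bolted on; the fingertips stand 182 mm ahead of it and the grasp point (between the pads) lies 164 mm ahead of it; z points along the fingers, y is the line along which they close (so a half turn about z gives the same grasp; the last joint's range is limited). The gripper opens to 87 mm and grips with 3 to 60 N. Pads are 19 mm wide; open, the fingers measure 117 mm over their backs; the gripper's body (75 mm by 190 mm) begins 51 mm behind the grasp point.
Start: joints at [-70.64, 18.392, -4.016, 83.108, 1.295, 78.541, -3.26], TCP at [0.207, 0.616, 0.405] pointing down, gripper open.
Joint ranges: [-163.93, 163.93], [-17.29, 119.83], [-79.2, 71.16], [3.27, 140.29], [-89.18, 269.18], [5.43, 117.66], [-154.24, 154.24]. Speed limits (degrees/s): [147.25, 147.25, 180, 180, 180, 180, 180].

## Interface

Orientations are given as [roll, pitch, yaw] about the fixed x, y, z axes, in that order (R = Rz(yaw) Ry(pitch) Rx(roll)).
In Python, from cell import env gives the robot as it stands. The module is installed in compiled form; this text tells all that it offers.
- The arm moves only by the tool step_arm, never from a script. Its argument "steps" is one flat list of numbers, 5 for each row, row after row: the opening, from 0 (shut) to 1 (fully open), then the shift along the tool's x, y, z in mm, then the turn about the tool's z in degrees. In form: [grip, dx, dy, dz, roll, grip, dx, dy, dz, roll, ...]. A call has 1 to 12 rows; each row shifts and turns the commanded pose from where the row before left it, along the tool's axes as they then stand; what a row does not reach is not made up. A row lasts 1/8 s, in which the tool goes at most 62.5 mm and 10.7 degrees, less where a joint would pass 70% of its speed; a pose out of reach is approached as far as the arm can. A call with a gripper value outside its range is refused whole. The fingers move at their own pace and stop on an object; "grip_force" is the grip in N (left out, the last holds). Time passes only in rows, so rows that do not move let the fingers close. It gives the time, the measured TCP pose, the force, the opening and the grip force at its end, in the units of the state.
- env.get_obs(): the state, without advancing time (a new reading comes with each control period).
- env.read_camera(name): name is "scene" or "top" or "wrist"; returns a dict with "image" (480x640x3 uint8, red, green, blue), "camera_matrix" (3x3 intrinsics, pixels), "distortion" ([k1, k2, p1, p2, k3] as OpenCV has them; the pictures are not rectified), "R" (3x3) and "t" (3): a world point X has camera coordinates R X + t. Camera axes: x right, y down, z forward; pixel columns grow to the right and rows downward; lengths in m; the calibration is good to about 2 mm. A picture is of the moment at which its call begins. There is no depth.
- env.sign_off(): hands the job in; it is judged then, once.
The state is a dict: "time_s": time; "qpos": joint angles; "joint_velocities": joint speeds; "effort": joint torques, N m; "tool_pos": TCP position; "tool_rot": TCP orientation; "force": force on the tool from outside, world axes, zero at the start; "wrist_torque": the same for the moment, N m; "grip_width": finger opening in m; "grasp_force": force on a finger pad.
Only numpy, scipy, OpenCV 4.12 (cv2) and the standard library are available. Lean on these libraries where they do the work, as an engineer would, in place of code of your own. Each camera call takes 0.05 s, during which the arm holds its last target. There are 200 camera calls.

## Working session

There is one attempt and no reset: what is moved stays moved. The work goes in short steps, Python scripts to look and compute and a tool call to move; the robot and the scene stay as the last step left them, time stands still between calls to the robot, and variables do not carry over. Pictures are saved under pics/ and viewed, at most 10 in all, crops included, and the job is handed in when it is done.

Besides the shell and the picture viewer there is one more tool, called after "Emit:" as name(argument=value, ...) on one line, values as JSON. step_arm: Moves the arm, as the interface text tells. Its arguments: {"type":"object","properties":{"steps":{"type":"array","items":{"type":"number"}},"grip_force":{"type":"number"}},"required":["steps"]}

```bash
mkdir -p pics; cat > h.py <<'E'
import numpy as np, cv2
from cell import env
def cam(n): return env.read_camera(n)
def save(c,f,box=None,s=1):
    im=c["image"][:,:,::-1]
    if box: im=im[box[1]:box[3],box[0]:box[2]]
    im=cv2.resize(im,None,fx=s,fy=s,interpolation=cv2.INTER_CUBIC); cv2.imwrite("pics/"+f,im)
def ray(c,uv):
    p=cv2.undistortPoints(np.array([[uv]],float),np.array(c["camera_matrix"]),np.array(c["distortion"]))[0,0]
    R=np.array(c["R"]);t=np.array(c["t"]); return -R.T@t, R.T@np.array([p[0],p[1],1])
def onz(c,uv,z):
    o,d=ray(c,uv); return o+d*(z-o[2])/d[2]
def proj(c,X):
    R=np.array(c["R"]);r,_=cv2.Rodrigues(R)
    return cv2.projectPoints(np.array([X],float),r,np.array(c["t"],float),np.array(c["camera_matrix"]),np.array(c["distortion"]))[0][0,0]
E
python3 - <<'E'
from h import *
o=env.get_obs();print(o)
a=cam("top");b=cam("scene")
save(a,"top.png");save(b,"scene.png")
for c in(a,b):print(-np.array(c["R"]).T@np.array(c["t"]))
E
```

```text
{'time_s': 0.0, 'qpos': array([-70.639774  ,  18.43825615,  -4.015182  ,  83.17672262,
         1.29518175,  78.53837989,  -3.26055013]), 'joint_velocities': array([ 0.03445376,  0.04606657,  0.0151806 , -0.00434647,  0.06427882,
        0.01764329, -0.06315404]), 'effort': array([-1.22933570e-04, -4.91300440e+01, -4.03965265e-01, -3.12520838e+01,
       -6.39312551e-02,  4.39739751e-02,  2.06351515e-04]), 'tool_pos': array([0.20677907, 0.61601115, 0.40365427]), 'tool_rot': array([-1.79891892e+02,  6.02234863e-03,  1.61448724e+02]), 'force': array([ 0.00716209,  0.00319718, -0.05325104]), 'wrist_torque': array([-0.01138797, -0.02022004, -0.02795978]), 'grasp_force': 0.0, 'grip_width': 0.08701805185991714}
[ 0.37714412 -0.01464682  1.75076525]
[1.61257847 0.10753452 0.74775498]
```

View pics/top.png

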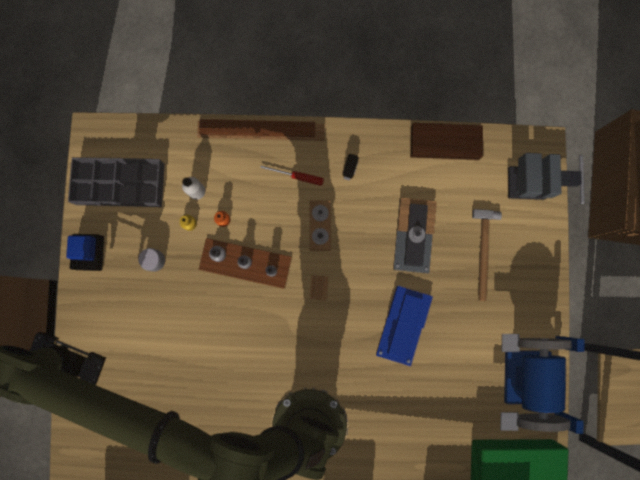

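View pics/scene.png

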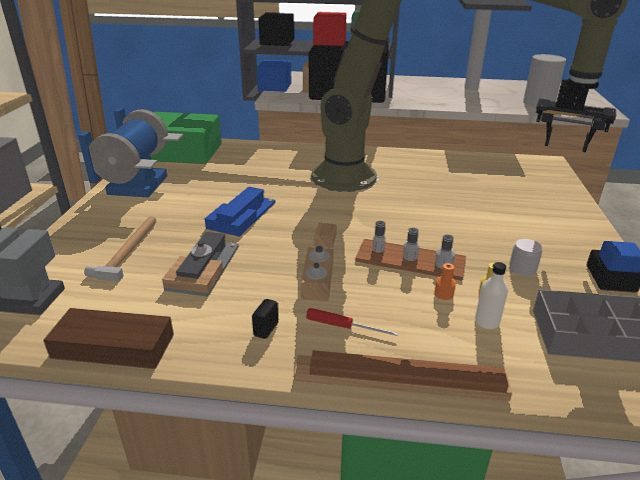

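Top view: board with three steel sockets at (217,253), (244,262) and (271,270). The orange (222,218) and yellow (187,222) look-alikes stand off the board and are not meant. The steel clamp with its nut is at (417,233), and the blue clamp at (405,325) is not meant. The spares are at (320,212) and (320,236). I'll enlarge to confirm.

```bash
python3 - <<'E'
from h import *
a=cam("top");b=cam("scene")
A=cv2.resize(a["image"][195:295,170:450,::-1],None,fx=2.8,fy=2.8,interpolation=cv2.INTER_CUBIC)
B=cv2.resize(b["image"][205:305,150:480,::-1],None,fx=2.37,fy=2.37,interpolation=cv2.INTER_CUBIC)
w=min(A.shape[1],B.shape[1]);cv2.imwrite("pics/crop.png",np.vstack([A[:,:w],B[:,:w]]))
for uv in [(217,252),(244,261),(271,269)]:print(onz(a,uv,.092))
for uv in [(380,227),(413,233),(447,240)]:print('s',onz(b,uv,.092))
print('nut',onz(a,(417,233),.07),onz(b,(202,246),.074))
for uv in [(208,238),(291,252),(284,287),(199,270)]:print('board',onz(a,uv,.012))
for uv in [(408,198),(436,200),(428,272),(393,270)]:print('clamp',onz(a,uv,.02))
for uv in [(320,212),(320,236)]:print('sp',onz(a,uv,.06))
E
```

```text
[0.50835318 0.28162399 0.092     ]
[0.48452305 0.20173082 0.092     ]
[0.46367288 0.12253639 0.092     ]
s [0.4858823  0.12713352 0.092     ]
s [0.5042573 0.208006  0.092    ]
s [0.52630828 0.28805689 0.092     ]
nut [ 0.58328459 -0.30314597  0.07      ] [ 0.60206044 -0.29447311  0.074     ]
board [0.55675973 0.32564734 0.012     ]
board [0.52125797 0.07024658 0.012     ]
board [0.41460828 0.08790477 0.012     ]
board [0.45815153 0.34856016 0.012     ]
clamp [ 0.69677606 -0.28305238  0.02      ]
clamp [ 0.69331168 -0.36982323  0.02      ]
clamp [ 0.47140804 -0.34659169  0.02      ]
clamp [ 0.47470125 -0.23988652  0.02      ]
sp [ 0.63913899 -0.01437636  0.06      ]
sp [ 0.56726619 -0.01639529  0.06      ]
```

View pics/crop.png

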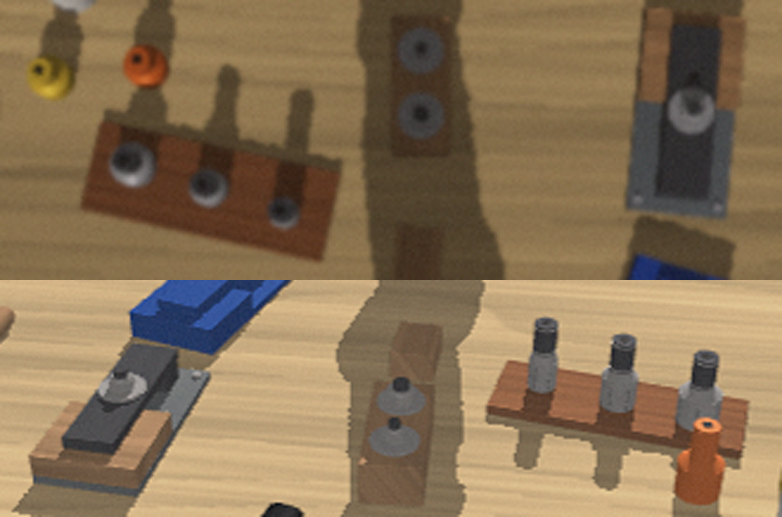

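Sizes confirmed: large at (217,252), medium at (244,261), small at (271,269), all grey steel on the board. Now I'll move to look from near.

Emit:
step_arm(steps=[1, -32, -24, 0, 0, 1, -32, -24, 0, 0, 1, -32, -24, 0, 0, 1, -32, -24, 0, 0, 1, -32, -24, 0, 0, 1, -32, -24, 0, 0, 1, -32, -24, 0, 0, 1, -32, -24, 0, 0, 1, -32, -24, 0, 0, 1, -32, -24, 0, 0, 1, -32, -24, 0, 0, 1, -32, -24, 0, 0])

```text
time_s: 1.7
tool_pos: [0.4798, 0.2198, 0.4048]
tool_rot: [180.0, 0.0, 161.5]
force: [-0.1, 0.5, 0.1]
grip_width: 0.0869
grasp_force: 0.0
```

```bash
python3 - <<'E'
from h import *
o=env.get_obs();print(o["tool_pos"],o["tool_rot"],o["qpos"])
c=cam("wrist");save(c,"w1.png");print(-np.array(c["R"]).T@np.array(c["t"]),np.array(c["R"]).round(3))
E
```

```text
[0.47975108 0.21982517 0.40475122] [1.79988089e+02 4.27048791e-04 1.61451471e+02] [-42.28221917   3.25649574  15.4295092  101.01583934  -0.90142079
  75.83769171  44.79546485]
[0.41460544 0.24191829 0.38574926] [[ 0.318  0.948  0.001]
 [ 0.917 -0.308  0.253]
 [ 0.24  -0.079 -0.967]]
```

View pics/w1.png

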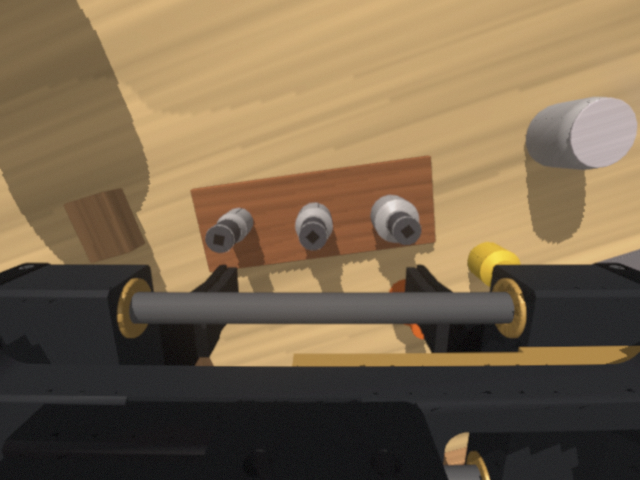

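Wrist view: adapter tops with square drive holes at (220,238) small, (313,236) medium and (405,229) large.

```bash
python3 - <<'E'
from h import *
c=cam("wrist")
P=[onz(c,uv,.092) for uv in [(220,238),(313,236),(404.5,230)]]
for p in P:print(p)
print([np.linalg.norm((P[i+1]-P[i])[:2]) for i in (0,1)])
g=cv2.cvtColor(c["image"],cv2.COLOR_RGB2GRAY)
for (u,v) in [(220,238),(313,236),(404,230)]:
    k=cv2.resize(g[v-20:v+20,u-20:u+20],None,fx=8,fy=8,interpolation=cv2.INTER_CUBIC)
    cv2.imwrite(f"pics/k{u}.png",k)
cv2.imwrite("pics/k.png",np.hstack([cv2.imread(f"pics/k{u}.png") for u in (220,313,404)])[:, :800*2][:, :960])
k=cv2.imread("pics/k.png");cv2.imwrite("pics/k.png",cv2.resize(k,(780,260)))
E
```

```text
[0.46400406 0.12271217 0.092     ]
[0.48979685 0.20359101 0.092     ]
[0.51140721 0.28378094 0.092     ]
[np.float64(0.0848920206154432), np.float64(0.08305078268646493)]
```

View pics/k.png

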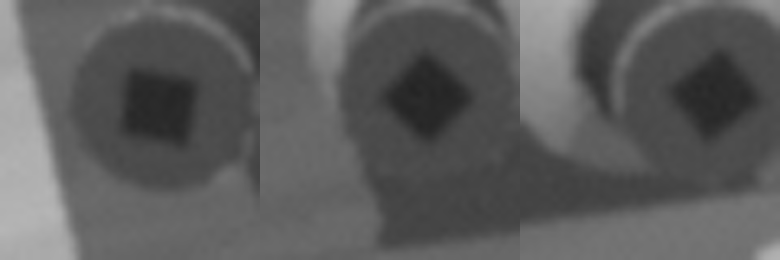

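Emit:
step_arm(steps=[1, 8, -44, 0, 0, 1, 8, -44, 0, 0, 1, 8, -44, 0, 0, 1, 8, -44, 0, 0, 1, 8, -44, 0, 0, 1, 8, -44, 0, 0, 1, 8, -44, 0, 0, 1, 8, -44, 0, 0, 1, 8, -44, 0, 0, 1, 8, -44, 0, 0, 1, 0, 0, 0, 0])

```text
time_s: 3.18
tool_pos: [0.328, -0.1386, 0.4]
tool_rot: [-179.9, -1.8, 161.1]
force: [0.4, 0.5, 0.0]
grip_width: 0.087
grasp_force: 0.0
```

Emit:
step_arm(steps=[1, -29, -8, 0, 0, 1, -29, -8, 0, 0, 1, -29, -8, 0, 0, 1, -29, -8, 0, 0, 1, -29, -8, 0, 0, 1, -29, -8, 0, 0, 1, -29, -8, 0, 0, 1, -29, -8, 0, 0, 1, -29, -8, 0, 0, 1, -29, -8, 0, 0, 1, 0, 0, 0, 0])

```text
time_s: 4.55
tool_pos: [0.5807, -0.3029, 0.3903]
tool_rot: [-180.0, -1.8, 161.6]
force: [-1.1, 0.0, -0.1]
grip_width: 0.087
grasp_force: 0.0
```

```bash
python3 - <<'E'
from h import *
o=env.get_obs();print(o["tool_pos"],o["tool_rot"],o["qpos"])
c=cam("wrist");u,v=proj(c,[.586,-.302,.066]).astype(int);print(u,v)
save(c,"w2.png",(max(u-100,0),max(v-75,0),u+100,v+75),4)
E
```

```text
[ 0.58070923 -0.30287755  0.39025738] [-179.96588587   -1.79575828  161.58443374] [29.43059409 20.12660537 -5.55795675 82.54458487  2.16237696 79.20775429
 95.32717526]
323 239
```

View pics/w2.png

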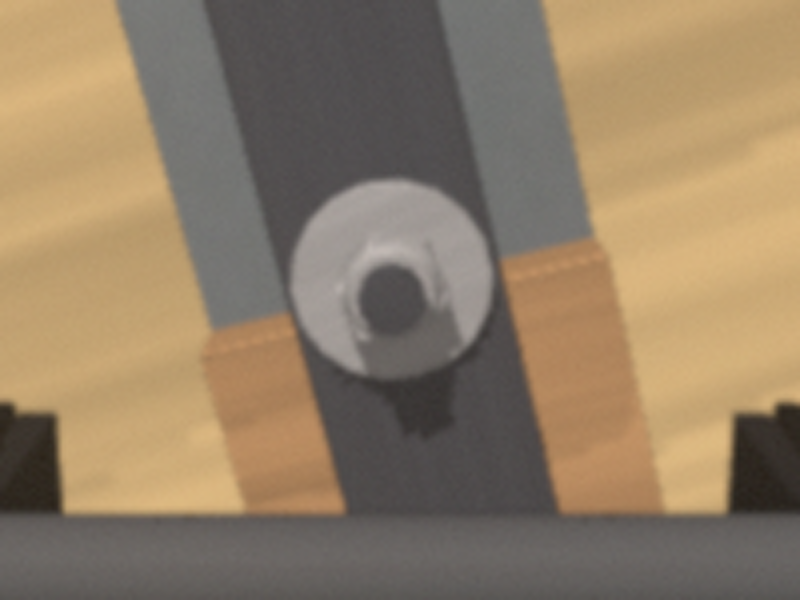

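Steel clamp's nut at crop (391,290), on the washer at (391,280). The size is probably 24, but I'll go closer to settle it. The overreach also left the tool tilted 1.8°, which needs undoing afterwards.

Emit:
step_arm(steps=[1, 0, 0, 30, 0, 1, 0, 0, 30, 0, 1, 0, 0, 30, 0, 1, 0, 0, 0, 0])

```text
time_s: 5.1
tool_pos: [0.575, -0.3015, 0.2992]
tool_rot: [-180.0, -2.1, 161.6]
force: [0.4, 0.2, 1.0]
grip_width: 0.0868
grasp_force: 0.0
```

```bash
python3 - <<'E'
from h import *
c=cam("wrist");u,v=proj(c,[.586,-.302,.066]).astype(int);print(u,v)
im=c["image"][max(v-60,0):v+60,u-80:u+80,::-1]
im=cv2.normalize(cv2.resize(im,None,fx=5,fy=5,interpolation=cv2.INTER_CUBIC),None,0,255,cv2.NORM_MINMAX);cv2.imwrite("pics/w3.png",im);np.save("w3.npy",np.array([u-80,max(v-60,0)]))
E
```

```text
325 280
```

View pics/w3.png

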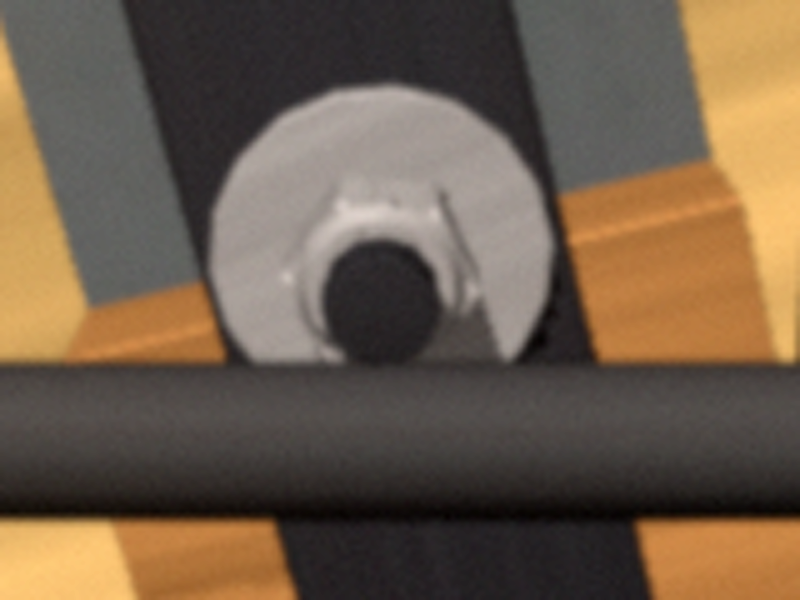

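Close view: the washer spans crop x 210–553 (50 mm, so 6.85 px/mm). The facing flat's edge is about 100 px (14.5 mm), corners from (290,280) to (472,290), about 26 mm. So the nut is 24 across flats and the medium socket fits. Next I'll fix the tilt by going to the outer limit at the same azimuth.

```bash
python3 - <<'E'
from h import *
c=cam("wrist")
f=lambda u,v:(245+u/5,220+v/5)
w=onz(c,f(381.5,256),.052);print("washer",w,"stud",onz(c,f(382,300),.074))
for n,a,b,z in [("flat",(338,181),(441,181),.052),("ledge",(345,210),(435,210),.064),("corn",(290,280),(472,290),.062)]:
    d=onz(c,f(*b),z)-onz(c,f(*a),z);print(n,np.linalg.norm(d),(np.degrees(np.arctan2(d[1],d[0]))+90)%60)
# drive of medium: image w1 frame, pose then R1 (tool yaw 161.45)
R=np.array([[.318,.948,.001],[.917,-.308,.253],[.24,-.079,-.967]])
K=np.array(c["camera_matrix"]);
o=np.array([.4146,.2419,.3857])
def pt(u,v):
    uv=(313-20+(u-260)/6.5,236-20+v/6.5) 
    p=cv2.undistortPoints(np.array([[uv]],float),K,np.array(c["distortion"]))[0,0];d=R.T@np.array([*p,1]);return o+d*(.092-o[2])/d[2]
V=[pt(*q) for q in [(426,50),(471,96),(428,143),(384,97)]]
print([round((np.degrees(np.arctan2(*(V[(i+1)%4]-V[i])[[1,0]])))%90,1) for i in range(4)],[np.linalg.norm(V[(i+1)%4]-V[i]) for i in range(4)],np.mean(V,0))
E
```

```text
washer [ 0.58585582 -0.30515061  0.052     ] stud [ 0.58455401 -0.30465072  0.074     ]
flat 0.014899391959421672 41.552417924743054
ledge 0.012397376125378117 41.55213503618205
corn 0.025612683013191487 38.23174756481572
[np.float64(25.1), np.float64(29.9), np.float64(24.1), np.float64(30.3)] [np.float64(0.00905949941291163), np.float64(0.00904644878512071), np.float64(0.009019769454332725), np.float64(0.008900156052936795)] [0.48297264 0.21703922 0.092     ]
```

Emit:
step_arm(steps=[0.6, 0, 0, -50, 0, 0.6, 0, 0, -50, 0, 0.6, -30, 12, 0, 0, 0.6, -30, 12, 0, 0, 0.6, -30, 12, 0, 0, 0.6, -30, 12, 0, 0, 0.6, -30, 12, 0, 0, 0.6, -30, 12, 0, 0, 0.6, -30, 12, 0, 0, 0.6, -20, 8, 0, 0, 0.6, 0, 0, 0, 0])

```text
time_s: 6.58
tool_pos: [0.8274, -0.2886, 0.3941]
tool_rot: [-180.0, -1.7, 161.6]
force: [-0.1, -0.3, -0.8]
grip_width: 0.052
grasp_force: 0.0
```

Emit:
step_arm(steps=[0.6, -12, 0, 0, 0, 0.6, -12, 0, 0, 0, 0.6, -12, 0, 0, 0, 0.6, -12, 0, 0, 0, 0.6, 0, 0, 0, 0])

```text
time_s: 7.2
tool_pos: [0.8676, -0.304, 0.3866]
tool_rot: [-179.9, -2.0, 161.5]
force: [1.3, 0.2, -1.3]
grip_width: 0.0524
grasp_force: 0.0
```

Emit:
step_arm(steps=[0.6, -15, 0, 0, 0, 0.6, -15, 0, 0, 0, 0.6, -15, 0, 0, 0, 0.6, 0, 0, 0, 0])

```text
time_s: 7.7
tool_pos: [0.876, -0.307, 0.3844]
tool_rot: [-179.8, 0.5, 161.4]
force: [0.1, -0.2, 0.7]
grip_width: 0.0524
grasp_force: 0.0
```

```bash
python3 - <<'E'
from h import *
o=env.get_obs();print(o["tool_pos"],o["tool_rot"],o["qpos"].round(1))
E
```

```text
[ 0.87600868 -0.30701317  0.38436296] [-179.79951786    0.4576247   161.41572755] [ 17.4  69.2   8.1   3.3  -7.7 107.   89.4]
```

Tilt is back to about 0.5°. Returning over the medium socket.

Emit:
step_arm(steps=[0.6, 44, 30, 0, 0, 0.6, 44, 30, 0, 0, 0.6, 44, 30, 0, 0, 0.6, 44, 30, 0, 0, 0.6, 44, 30, 0, 0, 0.6, 44, 30, 0, 0, 0.6, 44, 30, 0, 0, 0.6, 44, 30, 0, 0, 0.6, 44, 30, 0, 0, 0.6, 44, 30, 0, 0, 0.6, 44, 30, 0, 0, 0.6, 44, 30, 0, 0])

```text
time_s: 9.2
tool_pos: [0.5213, 0.1741, 0.3844]
tool_rot: [-180.0, 0.5, 161.4]
force: [0.5, 1.1, 0.3]
grip_width: 0.0518
grasp_force: 0.0
```

Emit:
step_arm(steps=[0.6, 0, 0, 0, 0])

```text
time_s: 9.32
tool_pos: [0.5199, 0.1776, 0.3845]
tool_rot: [180.0, 0.4, 161.9]
force: [0.3, -0.3, 0.8]
grip_width: 0.0523
grasp_force: 0.0
```

```bash
python3 - <<'E'
from h import *
o=env.get_obs();print(o["tool_pos"],o["tool_rot"],o["qpos"].round(1))
c=cam("wrist");g=cv2.GaussianBlur(cv2.cvtColor(c["image"],cv2.COLOR_RGB2GRAY),(3,3),0)
for X in ([.464,.125,.092],[.484,.211,.092],[.511,.290,.092]):
    u,v=proj(c,X).astype(int)
    x0,y0=u-30,v-30; p=g[max(y0,0):v+30,x0:u+30]; 
    for th in (35,45,55):
        n,l,s,ce=cv2.connectedComponentsWithStats((p<th).astype(np.uint8))
        print(u,v,th,p.min(),[(s[i,4],(ce[i]+[x0,y0]).round(1),onz(c,ce[i]+[x0,y0],.092).round(4)) for i in range(1,n) if 60<s[i,4]<400])
np.save("cur.npy",c["image"])
E
```

```text
[0.51991693 0.17757082 0.38448451] [179.95219478   0.3579676  161.92133043] [-19.5   6.8  -2.4  99.4   0.5  73.5  49.9]
237 186 35 48 []
237 186 45 48 []
237 186 55 48 [(np.int32(87), array([239.6, 182. ]), array([0.4615, 0.1277, 0.092 ]))]
345 176 35 45 []
345 176 45 45 []
345 176 55 45 [(np.int32(99), array([345.2, 179.6]), array([0.4863, 0.2098, 0.092 ]))]
448 178 35 49 []
448 178 45 49 []
448 178 55 49 [(np.int32(86), array([451.7, 174.2]), array([0.5087, 0.293 , 0.092 ]))]
```

Emit:
step_arm(steps=[0.6, 22, 10, 0, 0, 0.6, 22, 10, 0, 0, 0.6, 0, 0, 0, 0])

```text
time_s: 9.75
tool_pos: [0.4874, 0.2059, 0.383]
tool_rot: [-179.9, 0.3, 161.4]
force: [-0.2, 0.2, -0.3]
grip_width: 0.0522
grasp_force: 0.0
```

```bash
cat > loc.py <<'E'
from h import *
def loc(c,X,th=55,r=30):
    g=cv2.GaussianBlur(cv2.cvtColor(c["image"],cv2.COLOR_RGB2GRAY),(3,3),0)
    u,v=proj(c,X).astype(int);x0,y0=max(u-r,0),max(v-r,0);p=g[y0:v+r,x0:u+r]
    n,l,s,ce=cv2.connectedComponentsWithStats((p<th).astype(np.uint8))
    return [(int(s[i,4]),(ce[i]+[x0,y0]).round(1),onz(c,ce[i]+[x0,y0],X[2]).round(4)) for i in range(1,n) if s[i,4]>50]
def axis(o,z):
    from scipy.spatial.transform import Rotation as S
    R=S.from_euler('xyz',o["tool_rot"],degrees=True).as_matrix();t=o["tool_pos"];return t+R[:,2]*(z-t[2])/R[2,2],R
E
python3 - <<'E'
from loc import *
o=env.get_obs();a,R=axis(o,.0745);print(o["tool_pos"],o["tool_rot"],a)
c=cam("wrist");L=loc(c,[.4863,.2098,.092]);print(L)
for l in L: print((R.T@(l[2]-a))[:2]*1000)
E
```

```text
[0.48744133 0.20586058 0.38297126] [-179.91687967    0.32837829  161.44838872] [0.48897504 0.20487383 0.0745    ]
[(99, array([325.3, 228.2]), array([0.4867, 0.2098, 0.092 ]))]
[3.62376957 3.92094939]
```

Emit:
step_arm(steps=[0.6, 3.5, 4, 25, 0, 0.6, 0, 0, 25, 0, 0.6, 0, 0, 25, 0, 0.6, 0, 0, 25, 0, 0.6, 0, 0, 20, 0, 0.6, 0, 0, 12, 0, 0.6, 0, 0, 8, 0, 0.6, 0, 0, 0, 0])

```text
time_s: 10.8
tool_pos: [0.4864, 0.2096, 0.2416]
tool_rot: [-179.8, 0.2, 161.3]
force: [0.4, -0.6, 0.3]
grip_width: 0.0524
grasp_force: 0.0
```

```bash
python3 - <<'E'
from loc import *
o=env.get_obs();a,R=axis(o,.0745);print(o["tool_pos"],o["tool_rot"],a)
c=cam("wrist");print(proj(c,[.4863,.2098,.092]));save(c,"w4.png")
for th in (45,50,55): 
  for l in loc(c,[.4863,.2098,.092],th,40): print(th,l,(R.T@(l[2]-a))[:2]*1000)
E
```

```text
[0.48639915 0.20961355 0.24156114] [-179.830858      0.19692659  161.30951194] [0.48678502 0.20896238 0.0745    ]
[321.7923008  311.65713246]
```

View pics/w4.png

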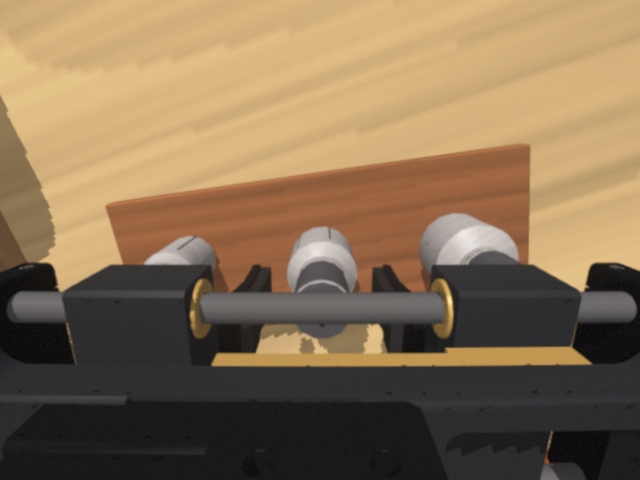

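Fingers straddle the medium adapter at (322,300), centred. Grip and lift.

Emit:
step_arm(steps=[0, 0, 0, 0, 0, 0, 0, 0, 0, 0, 0, 0, 0, 0, 0, 0, 0, 0, 0, 0, 0, 0, 0, -10, 0, 0, 0, 0, -20, 0, 0, 0, 0, -30, 0, 0, 0, 0, -30, 0, 0, 0, 0, -30, 0, 0, 0, 0, 0, 0], grip_force=40)

```text
time_s: 12.1
tool_pos: [0.4865, 0.2108, 0.3645]
tool_rot: [179.9, 0.4, 161.3]
force: [-0.1, -0.6, -1.5]
grip_width: 0.0254
grasp_force: 40.0
```

Emit:
step_arm(steps=[0, -23.5, -41.5, 0, 0, 0, -23.5, -41.5, 0, 0, 0, -23.5, -41.5, 0, 0, 0, -23.5, -41.5, 0, 0, 0, -23.5, -41.5, 0, 0, 0, -23.5, -41.5, 0, 0, 0, -23.5, -41.5, 0, 0, 0, -23.5, -41.5, 0, 0, 0, -23.5, -41.5, 0, 0, 0, -23.5, -41.5, 0, 0, 0, 0, 0, 0, 0, 0, 0, 0, 0, 0])

```text
time_s: 13.6
tool_pos: [0.5754, -0.2574, 0.362]
tool_rot: [-179.9, 0.0, 161.3]
force: [0.4, 0.4, -2.0]
grip_width: 0.025
grasp_force: 40.0
```

```bash
python3 - <<'E'
from loc import *
o=env.get_obs();a,R=axis(o,.07);print(o["tool_pos"],o["tool_rot"],a,o["qpos"].round(0))
c=cam("wrist");print(proj(c,[.5855,-.305,.074]));u,v=proj(c,[.5855,-.305,.06]).astype(int)
save(c,"w5.png",(max(u-200,0),max(v-150,0),u+120,v+90),2.5)
for th in (45,55,65,75): 
  for l in loc(c,[.5855,-.305,.074],th,16): print(th,l,(R.T@(l[2]-a))[:2]*1000)
E
```

```text
[ 0.57544358 -0.25743445  0.36200644] [-1.79891303e+02  4.37981994e-02  1.61328695e+02] [ 0.5754777  -0.25803073  0.07      ] [ 8. 17. 17. 90. -5. 73. 97.]
[271.9934752 261.3137554]
45 (78, array([282.5, 271.8]), array([ 0.5973, -0.2999,  0.074 ])) [-34.08082434 -32.6870404 ]
55 (90, array([282.2, 271.5]), array([ 0.5969, -0.3   ,  0.074 ])) [-33.73389001 -32.909833  ]
65 (51, array([256.9, 271.6]), array([ 0.5901, -0.3206,  0.074 ])) [-33.88662329 -54.60257301]
65 (103, array([282. , 271.1]), array([ 0.5965, -0.3   ,  0.074 ])) [-33.35494183 -33.03788874]
75 (56, array([257.2, 271.8]), array([ 0.5903, -0.3204,  0.074 ])) [-34.01206969 -54.34907143]
75 (109, array([281.8, 271. ]), array([ 0.5964, -0.3002,  0.074 ])) [-33.32423247 -33.25937639]
```

View pics/w5.png

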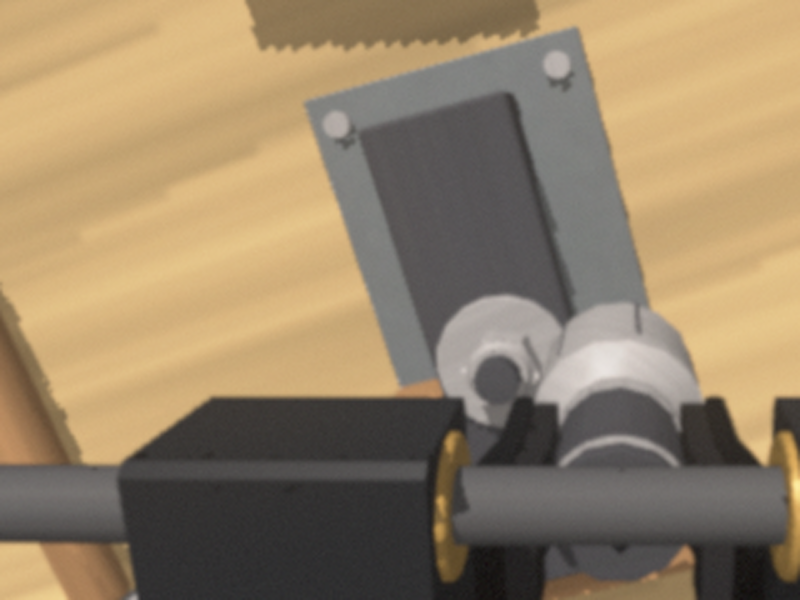

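Stud is at crop (498,380), image (271,263), about as predicted. The dark finger at (282,271) had polluted the blob, so I'll refine in a tighter window.

```bash
python3 - <<'E'
from loc import *
o=env.get_obs();a,R=axis(o,.06)
c=cam("wrist");g=cv2.GaussianBlur(cv2.cvtColor(c["image"],cv2.COLOR_RGB2GRAY),(3,3),0)
p=g[250:276,256:278];print(p[::3,::2])
for th in (80,90,100):
  n,l,s,ce=cv2.connectedComponentsWithStats((p<th).astype(np.uint8))
  for i in range(1,n):
    if s[i,4]>40:
      q=onz(c,ce[i]+[256,250],.074);print(th,s[i],(ce[i]+[256,250]).round(1),q.round(4),((R.T@(q-a))[:2]*1000).round(1))
t=cam("top");
u,v=proj(t,[.5855,-.305,.074]).astype(int);g=cv2.cvtColor(t["image"],cv2.COLOR_RGB2GRAY)[v-8:v+9,u-8:u+9];print(u,v);print(g)
E
```

```text
[[169 171 172 175 154 116  93  89  87  83  86]
 [171 172 168 154 105  86  85  85  85  84  82]
 [172 170 157 126  88  85  85  85  84  84  83]
 [170 168 153 118  86  83  84  83  83  82  83]
 [168 169 165 141  97  82  81  81  81  81  80]
 [ 91 103 153 168 150 114  89  82  82  82  89]
 [ 50  58 127 165 162 134 110 103 103 105 104]
 [ 42  48 106 156 165 153 118 109 109 109  96]
 [ 39  42  58  89 121 133 116 106 107 105  75]]
80 [ 0 16  7 10 42] [257.8 271.3] [ 0.5907 -0.319   0.074 ] [-33.8 -53.8]
90 [  8   0  14  17 200] [271.2 257.9] [ 0.583  -0.3038  0.074 ] [-21.6 -41.9]
90 [ 0 16  8 10 47] [258.1 271.4] [ 0.5908 -0.3188  0.074 ] [-33.8 -53.6]
100 [  7   0  15  26 247] [271.3 259.2] [ 0.5841 -0.3041  0.074 ] [-22.8 -41.9]
100 [ 0 15 10 11 53] [258.4 271.2] [ 0.5908 -0.3185  0.074 ] [-33.6 -53.4]
417 232
[[82 81 76 68 58 45 38 35 37 38 35 38 42 42 43 41 41]
 [74 67 59 49 40 34 33 33 39 41 41 38 36 41 40 41 44]
 [55 47 42 36 39 35 35 36 36 36 37 40 42 42 45 38 41]
 [43 31 32 29 38 36 33 39 37 37 41 40 37 40 36 43 42]
 [31 30 33 31 34 36 34 37 36 36 43 40 42 42 42 39 47]
 [34 31 30 32 36 37 34 34 36 40 40 40 39 42 42 44 45]
 [32 32 31 33 32 39 37 36 39 39 38 42 43 39 45 38 41]
 [33 31 31 36 33 32 33 34 39 41 41 37 41 39 38 43 41]
 [34 32 34 35 38 35 41 39 41 40 42 43 42 43 46 43 39]
 [32 34 33 36 40 35 34 40 39 41 42 39 43 45 46 45 42]
 [31 36 34 39 36 37 39 41 44 45 41 43 42 41 41 44 42]
 [33 33 34 37 39 34 36 38 39 39 38 38 41 43 43 43 46]
 [34 38 35 35 39 33 34 36 41 42 39 40 42 42 42 47 47]
 [37 35 35 37 37 41 39 41 40 42 39 42 41 45 42 43 45]
 [34 35 40 40 36 40 40 41 43 36 41 42 45 45 42 48 45]
 [38 36 35 35 37 39 41 38 43 41 45 41 43 45 46 42 45]
 [36 35 37 35 36 35 41 38 43 37 42 41 45 42 46 46 40]]
```

Window was cut; widen it.

```bash
python3 - <<'E'
from loc import *
o=env.get_obs();a,R=axis(o,.06)
c=cam("wrist");im=c["image"].copy();g=cv2.GaussianBlur(cv2.cvtColor(im,cv2.COLOR_RGB2GRAY),(3,3),0)
x0,y0=258,240;p=g[y0:268,x0:290]
for th in (88,93,98):
  n,l,s,ce=cv2.connectedComponentsWithStats((p<th).astype(np.uint8))
  for i in range(1,n):
    if s[i,4]>40:
      q=onz(c,ce[i]+[x0,y0],.074);print(th,s[i],(ce[i]+[x0,y0]).round(1),q.round(4),((R.T@(q-a))[:2]*1000).round(1))
print(p[::2,::2])
E
```

```text
88 [  6   9  17  17 213] [271.8 257. ] [ 0.5832 -0.303   0.074 ] [-21.  -41.5]
93 [  5   9  18  18 238] [271.7 256.9] [ 0.5831 -0.3031  0.074 ] [-21.  -41.6]
98 [  5   8  26  20 304] [273.2 258.2] [ 0.5846 -0.3023  0.074 ] [-22.1 -40.3]
[[167 168 168 171 179 182 180 180 176 178 176 169 139 145 171 172]
 [167 167 166 176 193 198 197 194 188 185 180 173 136 135 166 169]
 [166 165 169 187 197 193 189 186 183 185 183 181 151 125 152 167]
 [165 166 180 185 174 156 149 145 149 164 172 171 158 130 136 163]
 [166 170 178 167 138 107  98  94  96 115 147 164 157 141 127 153]
 [170 171 166 132  97  88  87  86  84  80 101 148 156 143 131 137]
 [182 170 152 104  86  85  85  85  85  80  77 122 156 140 141 133]
 [173 163 133  91  85  85  85  84  84  83  77 103 151 135 148 139]
 [168 153 116  87  85  84  84  84  84  83  79  88 135 131 147 128]
 [167 148 110  85  83  83  83  83  83  82  82  90 115 117 124 115]
 [169 158 121  87  82  82  82  81  81  82  83  98 105 106 109 119]
 [169 168 149 104  83  81  81  80  80  82  90 103 102 104 107 132]
 [137 162 168 146 108  87  81  80  81  89  97  87  77  78  91 138]
 [ 76 144 168 166 139 105  92  93  95 101  92  57  45  45  61 117]]
```

Emit:
step_arm(steps=[0, -10.5, -20.5, 0, 0, 0, -11, -21, 0, 0, 0, 0, 0, 25, 0, 0, 0, 0, 20, 0, 0, 0, 0, 0, 0, 0, 0, 0, 0, 0])

```text
time_s: 14.55
tool_pos: [0.5832, -0.3042, 0.3193]
tool_rot: [-179.8, 0.2, 161.4]
force: [-0.8, 0.1, -0.9]
grip_width: 0.0245
grasp_force: 40.0
```

```bash
python3 - <<'E'
from loc import *
o=env.get_obs();a,R=axis(o,.06);print(o["tool_pos"],o["tool_rot"],o["force"],((R.T@(np.array([.5831,-.3031,.074])-a))[:2]*1000).round(1))
E
```

```text
[ 0.5832097  -0.30421396  0.31927754] [-179.84881557    0.23839837  161.36603761] [-0.77443287  0.07989282 -0.87058376] [1.5 1.7]
```

Emit:
step_arm(steps=[0, 0.7, 1, 10, 0, 0, 0, 0, 8, 0, 0, 0, 0, 3, 0, 0, 0, 0, 2, 0, 0, 0, 0, 2, 0, 0, 0, 0, 2, 0, 0, 0, 0, 0, 0])

```text
time_s: 15.42
tool_pos: [0.5828, -0.3034, 0.2924]
tool_rot: [-179.8, 0.3, 161.3]
force: [-0.3, 0.2, 1.9]
grip_width: 0.0248
grasp_force: 40.0
```

Emit:
step_arm(steps=[0, 0, 0, 1.5, 0, 0, 0, 0, 1.5, 0, 0, 0, 0, 0, 0])

```text
time_s: 15.8
tool_pos: [0.5829, -0.3038, 0.2897]
tool_rot: [-179.8, 0.3, 161.3]
force: [-0.7, -0.5, 5.2]
grip_width: 0.025
grasp_force: 40.0
```

Emit:
step_arm(steps=[0, 0, 0, 1.5, 0, 0, 0, 0, 1.5, 0, 0, 0, 0, 0, 0])

```text
time_s: 16.18
tool_pos: [0.5831, -0.3038, 0.2877]
tool_rot: [-179.8, 0.4, 161.3]
force: [-1.2, -0.2, 9.0]
grip_width: 0.0253
grasp_force: 40.0
```

Emit:
step_arm(steps=[0, 0, 0, 0, 5, 0, 0, 0, 0, 5, 0, 0, 0, 0, 0])

```text
time_s: 16.55
tool_pos: [0.5826, -0.3035, 0.2852]
tool_rot: [-179.8, 0.2, 151.4]
force: [0.8, -0.4, -0.3]
grip_width: 0.025
grasp_force: 40.0
```

Emit:
step_arm(steps=[0, 0, 0, 0, -5, 0, 0, 0, 0, -5, 0, 0, 0, 0, -5, 0, 0, 0, 0, -5, 0, 0, 0, 0, 0])

```text
time_s: 17.18
tool_pos: [0.5827, -0.3036, 0.2852]
tool_rot: [-179.8, 0.2, 171.4]
force: [1.6, -2.3, -2.0]
grip_width: 0.0249
grasp_force: 40.0
```

```bash
python3 - <<'E'
from loc import *
o=env.get_obs();print(o["tool_pos"],o["tool_rot"],o["force"],o["wrist_torque"])
c=cam("wrist");s=cam("scene");a,b=proj(s,[.583,-.304,.13]).astype(int)
u,v=proj(c,[.583,-.304,.08]).astype(int)
A=cv2.resize(c["image"][v-80:v+60,u-70:u+70],(560,560));B=cv2.resize(s["image"][b-10:b+60,a-15:a+15],(240,560),interpolation=cv2.INTER_CUBIC)
cv2.imwrite("pics/w6.png",np.hstack([A,B])[:,:,::-1])
E
```

```text
[ 0.58265583 -0.30357656  0.28522456] [-179.79361222    0.18814295  171.354063  ] [ 1.64273025 -2.33447763 -1.9956938 ] [-0.50951482 -0.53054398 -0.00920913]
```

Emit:
step_arm(steps=[0, 0, 0, 0, 7, 0, 0, 0, 0, 8, 0, 0, 0, 2, 0, 0, 0, 0, 1.5, 0, 0, 0, 0, 0, 0])

```text
time_s: 17.9
tool_pos: [0.5827, -0.3037, 0.2832]
tool_rot: [-179.9, 0.3, 156.4]
force: [0.5, -2.5, 5.2]
grip_width: 0.0249
grasp_force: 40.0
```

Emit:
step_arm(steps=[0, 0, 0, 1.5, 0, 0, 0, 0, 1.5, 0, 0, 0, 0, 0, 0])

```text
time_s: 18.27
tool_pos: [0.5829, -0.304, 0.2818]
tool_rot: [-179.9, 0.4, 156.4]
force: [-1.9, -1.6, 11.4]
grip_width: 0.0256
grasp_force: 40.0
```

Emit:
step_arm(steps=[0, 0, 0, 0, 5, 0, 0, 0, 0, -5, 0, 0, 0, 0, -5, 0, 0, 0, 0, 0])

```text
time_s: 18.77
tool_pos: [0.5828, -0.304, 0.2818]
tool_rot: [-179.9, 0.4, 161.4]
force: [-1.3, -1.4, 11.0]
grip_width: 0.0249
grasp_force: 40.0
```

Emit:
step_arm(steps=[0, 0, 0, 1.5, 5, 0, 0, 0, 1.5, 0, 0, 0, 0, 0, 0])

```text
time_s: 19.15
tool_pos: [0.5829, -0.3042, 0.2817]
tool_rot: [-179.9, 0.4, 156.4]
force: [-6.5, 1.8, 24.2]
grip_width: 0.0252
grasp_force: 40.0
```

```bash
python3 - <<'E'
from loc import *
o=env.get_obs();print(o["tool_pos"],o["tool_rot"],o["force"],o["wrist_torque"])
c=cam("wrist");s=cam("scene");a,b=proj(s,[.583,-.304,.13]).astype(int)
u,v=proj(c,[.583,-.304,.08]).astype(int);print(u,v,a,b)
A=cv2.resize(c["image"][v-90:v+30,u-60:u+60],(400,400),interpolation=cv2.INTER_CUBIC);B=cv2.resize(s["image"][b-20:b+60,a-40:a+40],(400,400),interpolation=cv2.INTER_CUBIC)
cv2.imwrite("pics/w7.png",np.hstack([A,B])[:,:,::-1])
E
```

```text
[ 0.58288551 -0.30415503  0.28172285] [-179.89934265    0.42339389  156.40233613] [-6.50273556  1.82310426 24.15573728] [0.38586216 1.46325135 0.05012057]
321 267 197 221
```

View pics/w7.png

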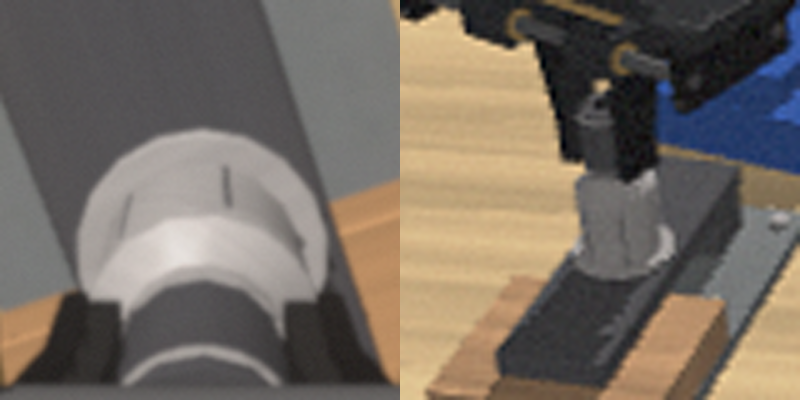

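The picture shows the socket's rim on the washer, at left-half (205,210) and right-half (625,265). TCP z stopped hard at 0.2817, against 0.2816 predicted for home. Ease the push, keep the grip, and check.

Emit:
step_arm(steps=[0, 0, 0, -1.5, 0, 0, 0, 0, -1.5, 0, 0, 0, 0, 0, 0, 0, 0, 0, 0, 0])

```text
time_s: 19.75
tool_pos: [0.5829, -0.304, 0.2818]
tool_rot: [-179.9, 0.4, 156.4]
force: [-1.8, -1.5, 10.7]
grip_width: 0.0251
grasp_force: 40.0
```

```bash
python3 - <<'E'
from loc import *
o=env.get_obs();print(o["tool_pos"],o["tool_rot"],o["force"],o["grip_width"])
if abs(o["tool_pos"][2]-.2817)<.001 and 2<o["force"][2]<20: print(env.sign_off())
E
```

```text
[ 0.58287094 -0.30395744  0.28182377] [-179.8641709     0.36794899  156.41179641] [-1.82304353 -1.51328316 10.65634437] 0.025060372866220003
the job is handed in; nothing more can be done
None
```

The nut on the clamp measured 24 across flats, so I fitted the medium socket without trying the other two; it is fully home, upright and still gripped on the nut, the small and large sockets were not moved, and the job is handed in.

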